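Kit the dismantled measuring head into its overhaul tray

TASK

Gather the four parts of the dismantled measuring head into the black tray: lay the wide ring flat over the post of its insert first, then put the flanged cover, flange down, over the same post so that it rests on the ring; stand the stepped thimble upright in the round well and lay the long stepped slide in the trough, both down on the insert's floor. The small ring, the plain sleeve and the short block belong to another instrument: leave them where they are.

Things in the scene. Friction and masses are not known exactly. Their poses are not given: they have to be found in the camera images.
- wide_ring: Flat steel ring lying on the bench, 52 mm outside, 28 mm hole, 10 mm thick. The larger of the two steel rings. Belongs on the post, under the cover. Origin: centre of its underside; z is its axis, up.
- cover: Aluminium flanged cover standing flange down: flange 58 mm diameter and 6 mm thick, above it a hub of 32 mm diameter up to 28 mm total height, a 24 mm hole right through. Take it by the hub. Belongs on the post, on top of the wide ring. Origin: centre of its underside; z is its axis, up.
- thimble: Steel stepped thimble standing upright: skirt 34 mm diameter with dark graduation marks, up to 24 mm height, then a neck of 18 mm diameter up to 42 mm total height. From above, two circles, one in the other. Belongs in the round well. Origin: centre of its underside; z up.
- slide: Steel slide, a long stepped bar: foot 72 mm (x) by 20 mm (y) by 12 mm high, with a middle block 36 mm (x) by 20 mm (y) on it up to 24 mm total height, and a dark dot at each end of the foot. Its x axis starts within about 0.5 rad of the world's x. Belongs in the trough. Origin: centre of its underside; x along its length, z up.
- small_ring: Look-alike, to be left where it is: flat steel ring 36 mm outside, 12 mm hole, 10 mm thick. Origin: centre of its underside.
- plain_sleeve: Look-alike, to be left where it is: plain upright steel cylinder 30 mm diameter, 42 mm high, without a step. Origin: centre of its underside.
- short_block: Look-alike, to be left where it is: plain steel block 42 mm (x) by 20 mm (y) by 24 mm high, without steps. Origin: centre of its underside.
- post_insert: Fixed grey insert in the black tray, 96 mm square, with an upright steel post in its middle: 16 mm diameter, tapered top, rising 26 mm above the insert's floor. Origin: centre of its underside, 4 mm above the bench; floor at z = +8 mm (12 mm above the bench), flush with the tray's rim. The three inserts stand side by side, 104 mm apart along their y, parallel, in any order.
- well_insert: Fixed grey insert of the same 96 mm square with a round well in its middle: a low rim 56 mm inside, 64 mm outside diameter, 6 mm high above the floor. Origin: centre of its underside, 4 mm above the bench; floor at z = +8 mm.
- trough_insert: Fixed grey insert of the same 96 mm square with a long trough in its middle: 90 mm (x) by 46 mm (y) inside low walls 6 mm high above the floor, 4 mm thick along the sides, 3 mm at the ends. Origin: centre of its underside, 4 mm above the bench; floor at z = +8 mm; x along the trough.
Mind the look-alikes: they are no part of the job. What is shaped like the cover but pink or turquoise is not meant. Leave any blue look-alike of the slide alone.

How it is judged (in metres and radians):
On the way, in this order (a step that is already met when the one before it is completed fails the run):
1. the wide ring lies flat over the post, down on the insert's floor (z of wide_ring in the frame of post_insert between 0.005 and 0.011 m and angle between wide_ring's own z axis and vertical below 0.1 rad and horizontal distance between wide_ring and post_insert below 0.012 m), for 0.2 s.
2. the cover lies over the post, flat on the wide ring (all of step 1 and z of cover in the frame of post_insert between 0.015 and 0.021 m and angle between cover's own z axis and vertical below 0.1 rad and horizontal distance between cover and post_insert below 0.01 m), for 0.2 s.
At the end, for the whole second after the job is handed in: Ring flat over the post on the floor (12 mm off centre at most), cover flat on it (10 mm); thimble upright in the well (15 mm); slide on the trough floor (14 mm along, 16 mm across, 0.4 rad). Heights within 3 mm, tilts under 0.1 rad, all at rest; the three look-alikes moved under 25 mm (all of step 2 and z of thimble in the frame of well_insert between 0.005 and 0.011 m and angle between each of thimble, slide's own z axis and vertical below 0.1 rad and horizontal distance between thimble and well_insert below 0.015 m and z of slide in the frame of trough_insert between 0.005 and 0.011 m and angle between the x axis of slide and the x axis of trough_insert, either way round below 0.4 rad and x of slide in the frame of trough_insert between -0.014 and 0.014 m and y of slide in the frame of trough_insert between -0.016 and 0.016 m and linear speed of each of wide_ring, cover, thimble, slide below 0.02 m/s and angular speed of each of wide_ring, cover, thimble, slide below 0.2 rad/s and distance of each of small_ring, plain_sleeve, short_block from where it was at the start of the episode below 0.025 m); the robot touches nothing.
It fails at once if a look-alike (small ring, plain sleeve or short block) was moved more than 25 mm (distance of any of small_ring, plain_sleeve, short_block from where it was at the start of the episode above 0.025 m).
It also fails if it takes over 120 s, if anything falls off the work surface, if the arm or the gripper's body presses on something with over 40 N, if the wrist force passes 120 N, or if a joint passes its speed limit or range.

ROBOT

A 6-joint arm with a two-finger parallel gripper is mounted at the origin on the work surface. World frame = base frame: x ahead of the robot, y to its left, z up, the work surface at z = 0. Lengths are in mm, angles in degrees, forces in N, time in s.
With the tool pointing down it reaches from about 300 to 850 mm from the base axis. Payload 4.2 kg.
Tool frame: the origin (TCP) lies between the finger pads; the fingertips stand 14 mm ahead of it and the grasp point (between the pads) lies 5 mm behind it; z points along the fingers, y is the line along which they close (so a half turn about z gives the same grasp; the last joint's range is limited). The gripper opens to 91 mm and grips with 3 to 60 N. Pads are 32 mm wide; open, the fingers measure 118 mm over their backs; the gripper's body (76 mm by 178 mm) begins 60 mm behind the grasp point.
Start: joints at [72.766, 18.312, 89.639, -0, 72.044, -1.146], TCP at [159.349, 552.497, 197.476] pointing down, gripper open.
Joint ranges: [-177.97, 177.97], [-48.28, 115.42], [12.27, 149.76], [-77.06, 257.06], [2.81, 150.46], [-146.56, 146.56]. Speed limits (degrees/s): [147.25, 147.25, 180, 180, 180, 180].

INTERFACE

Orientations are given as [roll, pitch, yaw] about the fixed x, y, z axes, in that order (R = Rz(yaw) Ry(pitch) Rx(roll)).
In Python, from workcell import * gives the robot as it stands. The module is installed in compiled form; this text tells all that it offers.
- The arm moves only by the tool send_rows, never from a script. Its argument "deltas" is a list of rows, each a list of 2 entries, a list of its own where there are three numbers: the shift along the tool's x, y, z normalised to -1 to 1, where 1 is 0.5 m, then the turn, a rotation vector about the tool's x, y, z normalised to -1 to 1, where 1 is 0.5 rad. A call has 1 to 10 rows; each row shifts and turns the commanded pose from where the row before left it, along the tool's axes as they then stand; what a row does not reach is not made up. A row lasts 1/10 s, in which the tool goes at most 50 mm and 8.59 degrees, less where a joint would pass 70% of its speed; a pose out of reach is approached as far as the arm can. A call with a number of a shift or a turn outside -1 to 1 is refused whole. A call with a gripper value outside its range is refused whole. "grip" is the closure, from 0 (fully open) to 1 (shut), set as the call begins (left out, the last holds). The fingers move at their own pace and stop on an object; "grip_force" is the grip in N (left out, the last holds). Time passes only in rows, so rows that do not move let the fingers close. It gives the time, the measured TCP pose, the force, the opening and the grip force at its end, in the units of the state.
- state(): the state, without advancing time (a new reading comes with each control period).
- grab_frame(name): name is "side" or "top"; returns the picture (400x640x3 uint8, red, green, blue); there is no depth.
- calibration(name): a dict with "mtx" (3x3 intrinsics, pixels), "D" ([k1, k2, p1, p2, k3] as OpenCV has them; the pictures are not rectified), "R" (3x3) and "t" (3): a world point X has camera coordinates R X + t. Camera axes: x right, y down, z forward; pixel columns grow to the right and rows downward; lengths in mm; the calibration is good to about 2 mm. A picture is of the moment at which its call begins. calibration takes no time and is no camera call.
- job_done(): hands the job in; it is judged then, once.
Trained networks look in the newest picture that a camera, given by its name, has taken for a name from the list of things; names that differ only in an ending like _2 or _b are one class to them, and where a whole thing is asked for, a point or a joint stands for the part that bears it (a point fixed in the world has none). Each returns a list of dicts, best first, with "p" (0 to 1); they miss things now and then, are a little off and sometimes report something else, mostly with a low value. They report only what shows in the picture. A call takes as long as a camera call. They do not tell look-alikes from the thing itself.
- trace(camera, label): "pixels" (400x640 bool, what is visible of it) and "bbox" ([left, top, width, height] in pixels, round what is visible of it).
The state is a dict: "time_s": time; "qpos": joint angles; "qvel": joint speeds; "effort": joint torques, N m; "ee_pos": TCP position; "ee_rot": TCP orientation; "force": force on the tool from outside, world axes, zero at the start; "torque": the same for the moment, N m; "gripper_width": finger opening in mm; "gripper_force": force on a finger pad.
Only numpy, scipy, OpenCV 4.12 (cv2) and the standard library are available. Lean on these libraries where they do the work, as an engineer would, in place of code of your own. Each camera call takes 0.05 s, during which the arm holds its last target. There are 200 camera calls.

## Working session

There is one attempt and no reset: what is moved stays moved. The work goes in short steps, Python scripts to look and compute and a tool call to move; the robot and the scene stay as the last step left them, time stands still between calls to the robot, and variables do not carry over. Pictures are saved under pics/ and viewed, at most 14 in all, crops included, and the job is handed in when it is done.

Besides the shell and the picture viewer there is one more tool, called after "Emit:" in YAML: its name, and indented under it one key for each argument. send_rows: Moves the arm, as the interface text tells. Scaled input: -1 to 1 covers 0.5 m each way for a shift and 0.5 rad each way for a turn. Its arguments: {"type":"object","properties":{"deltas":{"type":"array","items":{"type":"array"}},"grip":{"type":"number"},"grip_force":{"type":"number"}},"required":["deltas"]}

```bash
mkdir -p pics; python3 - <<'E'
from workcell import *
import cv2,numpy as np
for n in("top","side"):
    im=grab_frame(n);cv2.imwrite(f"pics/{n}0.png",im[:,:,::-1]);c=calibration(n)
    print(n,np.round(c["mtx"],1).tolist(),np.round(c["D"],3),"cam at",np.round(-np.array(c["R"]).T@np.array(c["t"])),np.round(c["R"],3).tolist())
    for l in "wide_ring cover thimble slide small_ring plain_sleeve short_block post_insert well_insert trough_insert".split():
        print(l,[(round(float(d["p"]),2),[int(v) for v in d["bbox"]]) for d in trace(n,l)])
s=state();print({k:np.round(v,2).tolist() for k,v in s.items()})
E
```

```text
top [[460.0, 0.0, 320.2], [0.0, 460.0, 198.5], [0.0, 0.0, 1.0]] [-0.055  0.     0.     0.     0.   ] cam at [ 439.   40. 1086.] [[0.025, -1.0, 0.014], [-0.997, -0.025, -0.073], [0.073, -0.012, -0.997]]
wide_ring [(0.87, [451, 232, 22, 23])]
cover [(0.78, [379, 193, 18, 24]), (0.74, [315, 262, 31, 25])]
thimble []
slide [(0.79, [140, 223, 19, 33]), (0.74, [181, 217, 14, 28])]
small_ring [(0.54, [404, 232, 13, 14])]
plain_sleeve [(0.48, [172, 159, 20, 19])]
short_block [(0.56, [467, 163, 14, 19]), (0.49, [182, 217, 14, 28])]
post_insert [(0.69, [340, 127, 42, 40])]
well_insert [(0.65, [296, 125, 40, 44])]
trough_insert [(0.58, [251, 126, 42, 44])]
side [[460.1, 0.0, 314.3], [0.0, 460.1, 205.7], [0.0, 0.0, 1.0]] [-0.056  0.     0.     0.     0.   ] cam at [107. 923. 697.] [[-0.927, -0.374, -0.023], [-0.19, 0.521, -0.832], [0.323, -0.767, -0.554]]
wide_ring [(0.52, [369, 158, 11, 8]), (0.19, [296, 244, 18, 19])]
cover [(0.9, [313, 220, 22, 18]), (0.8, [319, 175, 16, 16]), (0.46, [361, 218, 13, 13])]
thimble [(0.47, [294, 249, 20, 14])]
slide [(0.93, [253, 327, 33, 31]), (0.75, [263, 293, 38, 20])]
small_ring [(0.55, [358, 179, 6, 3])]
plain_sleeve [(0.75, [208, 277, 14, 22])]
short_block [(0.67, [367, 158, 13, 9]), (0.57, [319, 144, 13, 11])]
post_insert [(0.91, [251, 176, 45, 25])]
well_insert [(0.97, [233, 196, 49, 24])]
trough_insert [(0.6, [215, 218, 51, 27])]
{'time_s': 1.1, 'qpos': [72.77, 18.31, 89.64, 0.0, 72.04, -1.15], 'qvel': [-0.02, -0.04, 0.01, 0.05, 0.04, -0.02], 'effort': [-0.0, -41.24, -23.22, 0.07, 0.04, 0.0], 'ee_pos': [159.35, 552.5, 197.48], 'ee_rot': [179.99, -0.0, 163.91], 'force': [0.07, 1.06, -0.22], 'torque': [0.04, 0.02, 0.05], 'gripper_force': 0.0, 'gripper_width': 91.1}
```

```bash
python3 - <<'E'
import cv2
a=cv2.imread("pics/top0.png")[110:300,120:500];cv2.imwrite("pics/top0c.png",cv2.resize(a,None,fx=2.1,fy=2.1,interpolation=cv2.INTER_CUBIC))
a=cv2.imread("pics/side0.png")[120:370,180:440];cv2.imwrite("pics/side0c.png",cv2.resize(a,None,fx=2.4,fy=2.4,interpolation=cv2.INTER_CUBIC))
E
```

```text
(no output)
```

View pics/top0c.png

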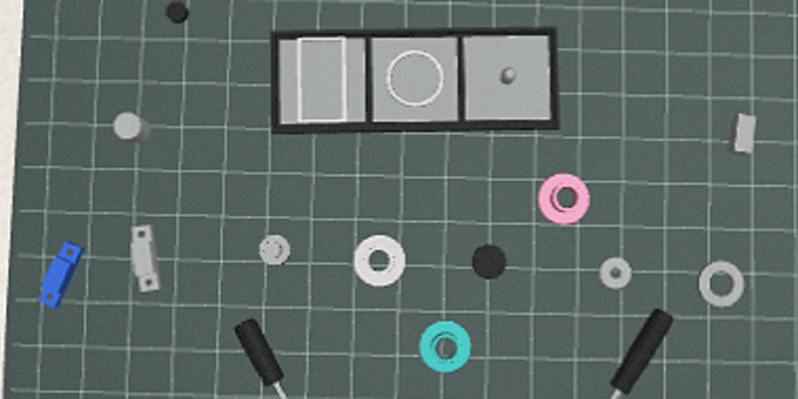

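View pics/side0c.png

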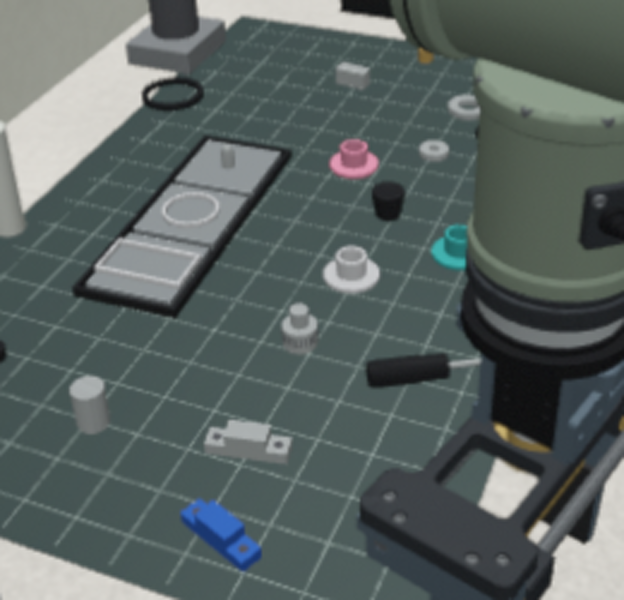

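Top crop (scale 2.1, offset 120,110), candidates listed as crop pixels:
- **Wide ring:** (721,284). The smaller ring at (615,273) is the look-alike.
- **Cover:** the white/aluminium one at (379,260). The pink one at (563,198) and turquoise one at (445,346) are not meant.
- **Thimble:** two circles at (274,249). The plain sleeve is at (127,126).
- **Slide:** grey and stepped at (145,258). The blue one is at (60,274) and the short block at (743,133).
- **Tray:** trough (321,80), well (415,78), post (508,75).

The side view shows the same things; the wide ring there, at crop (465,105), is partly hidden by the arm.

```bash
cat > h.py <<'E'
from workcell import *
import cv2,numpy as np
from scipy.optimize import least_squares
CAL={n:calibration(n) for n in("top","side")}
def proj(n,P):
    c=CAL[n];r,_=cv2.Rodrigues(np.array(c["R"],float))
    return cv2.projectPoints(np.array(P,float).reshape(-1,1,3),r,np.array(c["t"],float),np.array(c["mtx"],float),np.array(c["D"],float))[0].reshape(-1,2)
def plane(n,px,z):
    c=CAL[n];R=np.array(c["R"]);u=cv2.undistortPoints(np.array(px,float).reshape(-1,1,2),np.array(c["mtx"],float),np.array(c["D"],float)).reshape(-1,2)
    o=-R.T@np.array(c["t"]).ravel();d=np.c_[u,np.ones(len(u))]@R
    return o+d*((z-o[2])/d[:,2])[:,None]
A=np.linspace(0,2*np.pi,72,endpoint=False)
def cyl(d,z0,z1):return np.array([[d/2*np.cos(a),d/2*np.sin(a),z] for a in A for z in(z0,z1)])
def box(x,y,z0,z1):return np.array([[i*x/2,j*y/2,z] for i in(-1,1) for j in(-1,1) for z in(z0,z1)])
M={"wide_ring":[cyl(52,0,10)],"cover":[cyl(58,0,6),cyl(32,6,28)],"thimble":[cyl(34,0,24),cyl(18,24,42)],
 "slide":[box(72,20,0,12),box(36,20,12,24)],"insert":[box(96,96,0,0)]}
S=8
def render(n,name,p,off):
    c,s=np.cos(p[3]),np.sin(p[3]);R=np.array([[c,-s,0],[s,c,0],[0,0,1]]);m=np.zeros((120*S,120*S),np.uint8)
    for q in M[name]:
        h=cv2.convexHull(((proj(n,q@R.T+p[:3])-off+.5)*S*16).astype(np.int32));cv2.fillConvexPoly(m,h,1,shift=4)
    if name=="wide_ring" :
        t=[cv2.convexHull(((proj(n,cyl(28,z,z)@R.T+p[:3])-off+.5)*S*16).astype(np.int32)) for z in(0,10)]
        hs=[cv2.fillConvexPoly(np.zeros_like(m),k,1,shift=4) for k in t];m[(hs[0]&hs[1])>0]=0
    return m
def segm(n,im,seed,fill=True,thr=22):
    w=45;x,y=map(int,seed);g=im[y-w:y+w,x-w:x+w].astype(int);bg=np.median(g.reshape(-1,3),0)
    d=(g-bg).sum(2)/3;m=(d>thr).astype(np.uint8)
    m=cv2.morphologyEx(m,cv2.MORPH_OPEN,np.ones((3,3),np.uint8))
    k,l,st,ce=cv2.connectedComponentsWithStats(m);i=1+np.argmin([np.hypot(*(c-w))-(.05*s[4]) for c,s in zip(ce[1:],st[1:])])
    f=np.zeros(im.shape[:2],np.uint8);f[y-w:y+w,x-w:x+w]=l==i
    return f
def mom(m,yaw):
    q=cv2.moments(m,True);a=[q["m10"]/q["m00"],q["m01"]/q["m00"]]
    return np.array(a),.5*np.arctan2(2*q["mu11"],q["mu20"]-q["mu02"]),q["m00"]
def fit(name,ims,seeds,p0,yaw=False,free_z=True,thr=22):
    obs={n:mom(segm(n,ims[n],s,thr=thr),yaw) for n,s in seeds.items()}
    def res(v):
        p=[v[0],v[1],v[2] if free_z else p0[2],v[3] if yaw else p0[3]];r=[]
        for n in obs:
            off=np.round(obs[n][0])-60;c,a,_=mom(render(n,name,p,off),yaw)
            r+=list((c+.5)/S-.5+off-obs[n][0])
            if yaw:r.append(10*np.sin(a-obs[n][1]))
        if not free_z:r.append((v[2]-p0[2])*.01)
        if not yaw:r.append(v[3]-p0[3])
        return np.array(r)
    o=least_squares(res,p0,diff_step=1e-2,x_scale=[100,100,50,1])
    ar={n:(int(obs[n][2]),int(render(n,name,o.x,np.round(obs[n][0])-60).sum()/S/S)) for n in obs}
    print(name,np.round(o.x,2),"res",np.round(o.fun,2),"areas obs/model",ar);return o.x
E
python3 - <<'E'
from h import *
ims={n:cv2.imread(f"pics/{n}0.png")[:,:,::-1] for n in("top","side")}
def g(px,z):return [*plane("top",[px],z)[0]]
for nm,t,s,yaw in(("cover",(300,234),(326,232),0),("thimble",(250,229),(305,257),0),("slide",(189,233),(283,304),1)):
    p=g(t,10);fit(nm,ims,{"top":t,"side":s},[p[0],p[1],5,.01],yaw)
p=g((463,245),10);fit("wide_ring",ims,{"top":(463,245)},[p[0],p[1],1e-6,.01],free_z=False)
# inserts: trace masks, min-area rectangles
for l in("post_insert","well_insert","trough_insert"):
    for n in("top","side"):
        d=trace(n,l)[0];m=d["pixels"].astype(np.uint8);q=cv2.minAreaRect(np.argwhere(m)[:,::-1].astype(np.float32))
        c=mom(m,0)[0];print(l,n,np.round(plane(n,[c],12)[0],1),"rect centre",np.round(plane(n,[q[0]],12)[0],1),np.round(q[1],1),round(q[2],1))
for x,y in((508,75),(415,78),(321,80)): print(np.round(g((x/2.1+120,y/2.1+110),12),1))
im=ims["top"][120:180,240:392];cv2.imwrite("pics/tray.png",cv2.resize(im,None,fx=5,fy=5,interpolation=cv2.INTER_CUBIC)[:,:,::-1])
E
```

```text
cover [4.3567e+02 7.2450e+01 3.0200e+00 1.0000e-02] res [-0.07 -0.25  0.28  0.02  0.  ] areas obs/model {'top': (428, 490), 'side': (380, 356)}
thimble [4.4489e+02 1.8689e+02 1.1640e+01 1.0000e-02] res [-0.09 -0.29  0.31  0.03  0.  ] areas obs/model {'top': (172, 195), 'side': (170, 267)}
slide [4.3167e+02 3.3262e+02 3.9800e+00 1.9000e-01] res [-0.05 -0.32 -0.04  0.26  0.09 -0.05] areas obs/model {'top': (333, 336), 'side': (462, 484)}
wide_ring [ 4.1803e+02 -3.1273e+02  0.0000e+00  1.0000e-02] res [-0. -0.  0.  0.] areas obs/model {'top': (272, 315)}
post_insert top [643.3 -66.6  12. ] rect centre [641.8 -67.5  12. ] [41. 41.] 90.0
post_insert side [642.7 -61.9  12. ] rect centre [643.4 -61.8  12. ] [41.1 21.5] 9.5
well_insert top [639.   37.5  12. ] rect centre [638.7  37.2  12. ] [40.2 40.6] 88.5
well_insert side [638.8  43.1  12. ] rect centre [640.4  41.7  12. ] [43.4 23.8] 8.1
trough_insert top [634.6 141.3  12. ] rect centre [634.9 141.5  12. ] [42. 40.] 90.0
trough_insert side [635.8 144.6  12. ] rect centre [636.  143.8  12. ] [47.8 26.2] 9.1
[646.1 -68.4  12. ]
[639.8  36.3  12. ]
[634.7 141.8  12. ]
```

View pics/tray.png

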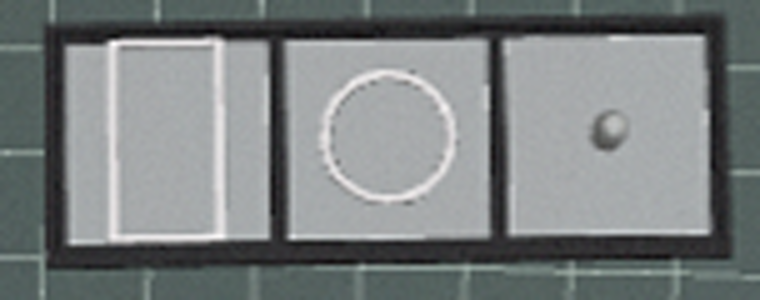

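The crop shows the trough centred at (165,140), the well at (388,136) and the post at (610,130), which agrees with the traced inserts. I'll swing toward the ring and re-measure on the way.

Emit:
send_rows:
  deltas:
    - [[0,0,0],[0,0,-0.281]]
    - [[0,0,0],[0,0,-0.281]]
    - [[-0.056,-0.07,0],[0,0,0]]
    - [[-0.056,-0.07,0],[0,0,0]]
    - [[-0.056,-0.07,0],[0,0,0]]
    - [[-0.056,-0.07,0],[0,0,0]]
    - [[-0.056,-0.07,0],[0,0,0]]
    - [[-0.056,-0.07,0],[0,0,0]]
    - [[-0.056,-0.07,0],[0,0,0]]
    - [[-0.056,-0.07,0],[0,0,0]]

```text
time_s: 2.4
ee_pos: [384.3, 271.0, 197.7]
ee_rot: [180.0, 0.0, -180.0]
force: [0.7, 0.1, 0.1]
gripper_width: 91.0
gripper_force: 0.0
```

Emit:
send_rows:
  deltas:
    - [[-0.007,-0.09,0],[0,0,0]]
    - [[-0.007,-0.09,0],[0,0,0]]
    - [[-0.007,-0.09,0],[0,0,0]]
    - [[-0.007,-0.09,0],[0,0,0]]
    - [[-0.007,-0.09,0],[0,0,0]]
    - [[-0.007,-0.09,0],[0,0,0]]
    - [[-0.007,-0.09,0],[0,0,0]]
    - [[-0.007,-0.09,0],[0,0,0]]
    - [[-0.007,-0.09,0],[0,0,0]]
    - [[0,0,0],[0,0,0]]

```text
time_s: 3.4
ee_pos: [415.5, -137.1, 197.6]
ee_rot: [-179.9, 0.1, 179.7]
force: [0.1, 0.1, -0.1]
gripper_width: 91.4
gripper_force: 0.0
```

```bash
python3 - <<'E'
from h import *
ims={n:grab_frame(n) for n in("top","side")}
q=proj("side",[[418,-313,5]])[0];print(q)
fit("wide_ring",ims,{"top":(463,245),"side":q},[418,-313,2,.01])
x,y=map(int,q)
a=cv2.resize(ims["side"][y-40:y+40,x-50:x+50],None,fx=4,fy=4,interpolation=cv2.INTER_CUBIC)
b=cv2.resize(ims["top"][205:285,400:500],None,fx=4,fy=4,interpolation=cv2.INTER_CUBIC)
cv2.imwrite("pics/ring.png",np.hstack([a,b])[:,:,::-1])
for l,t,s in(("small",(413,240),None),):print(plane("top",[t],10))
for n in ims:
  for z in(0,):
    print(n,[np.round(plane(n,[c],z)[0],1).tolist() for c in []])
E
```

```text
[375.30636079 164.82357076]
wide_ring [ 4.0329e+02 -3.0237e+02  1.1684e+02  1.0000e-02] res [-0.18 -0.58  0.85 -0.07  0.  ] areas obs/model {'top': (1421, 400), 'side': (1416, 156)}
[[ 426.61140293 -192.48741277   10.        ]]
top []
side []
```

View pics/ring.png

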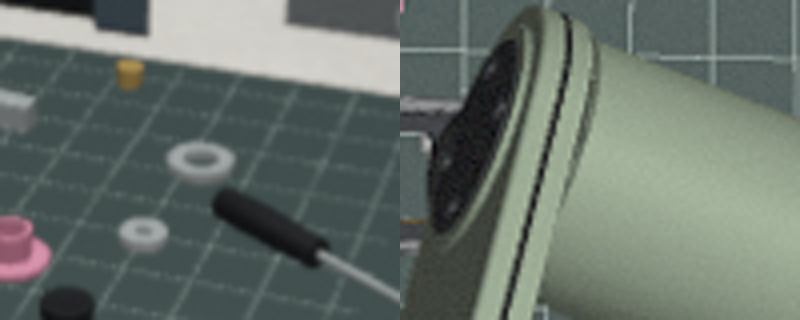

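The side view shows the wide ring unobstructed at pixel (375,164.4). My top-view estimate at z≈0 predicted (375.3,164.8), so the two views agree. The choice is confirmed: it is the larger ring, the small ring sits at crop (143,233), and the screwdriver handle is clear of the fingers.

Emit:
send_rows:
  deltas:
    - [[-0.001,-0.088,0],[0,0,0]]
    - [[-0.001,-0.088,0],[0,0,0]]
    - [[-0.001,-0.088,0.02],[0,0,0]]
    - [[-0.001,-0.088,0.06],[0,0,0]]
    - [[0,0,0.08],[0,0,0]]
    - [[0,0,0.08],[0,0,0]]
    - [[0,0,0.06],[0,0,0]]
    - [[0,0,0.03],[0,0,0]]
    - [[0,0,0.02],[0,0,0]]
    - [[0,0,0],[0,0,0]]

```text
time_s: 4.5
ee_pos: [416.9, -304.1, 23.4]
ee_rot: [179.9, -0.1, -179.9]
force: [-0.2, -0.0, -0.0]
gripper_width: 91.0
gripper_force: 0.0
```

Emit:
send_rows:
  deltas:
    - [[-0.002,-0.018,0.006],[0,0,0]]
    - [[0,0,0.007],[0,0,0]]
    - [[0,0,0],[0,0,0]]

```text
time_s: 4.8
ee_pos: [418.3, -315.2, 18.1]
ee_rot: [-180.0, 0.0, 180.0]
force: [-1.2, -0.2, -0.0]
gripper_width: 90.9
gripper_force: 0.0
```

Emit:
send_rows:
  deltas:
    - [[0,0,0],[0,0,0]]
    - [[0,0,0],[0,0,0]]
    - [[0,0,0],[0,0,0]]
    - [[0,0,0],[0,0,0]]
    - [[0,0,0],[0,0,0]]
    - [[0,0,0],[0,0,0]]
    - [[0,0,0],[0,0,0]]
    - [[0,0,0],[0,0,0]]
  grip: 1
  grip_force: 20

```text
time_s: 5.6
ee_pos: [418.0, -314.7, 17.7]
ee_rot: [180.0, 0.0, -180.0]
force: [-0.1, 0.5, 0.4]
gripper_width: 30.2
gripper_force: 0.0
```

```bash
python3 - <<'E'
from h import *
s=state();print(s["gripper_width"],s["gripper_force"],s["ee_pos"])
ims={n:grab_frame(n) for n in("top","side")}
print("tcp proj",proj("side",[s["ee_pos"],[418,-313,0]]),proj("top",[s["ee_pos"]]))
x,y=375,164
a=cv2.resize(ims["side"][y-40:y+40,x-50:x+50],None,fx=4,fy=4,interpolation=cv2.INTER_CUBIC)
b=cv2.resize(ims["top"][205:285,400:500],None,fx=4,fy=4,interpolation=cv2.INTER_CUBIC)
cv2.imwrite("pics/ring2.png",np.hstack([a,b])[:,:,::-1])
E
```

```text
30.165162402222872 0.0 [ 418.02486579 -314.7375762    17.7369544 ]
tcp proj [[375.65325636 160.95602   ]
 [375.22713497 166.23383996]] [[465.56069852 244.87931861]]
```

View pics/ring2.png

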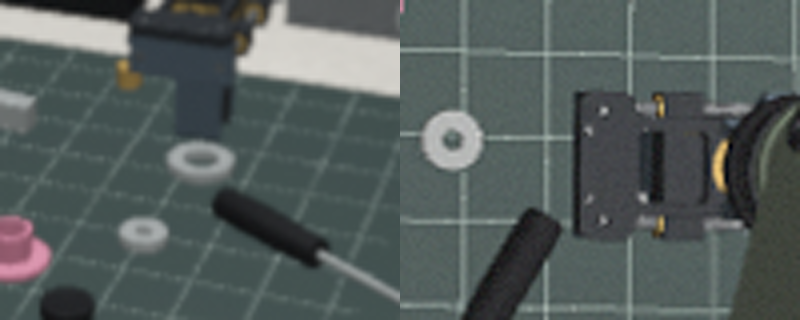

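```bash
python3 - <<'E'
from h import *
px=[(x/4+325,y/4+124) for x,y in((177,134),(222,136))]
a=plane("side",px,0);b=plane("side",px,100)
for y in(-285,-293,-300,-330):
    t=(y-a[:,1])/(b[:,1]-a[:,1]);print(y,np.round(a+(b-a)*t[:,None],1).tolist())
E
```

```text
-285 [[431.0, -285.0, 42.2], [396.2, -285.0, 46.7]]
-293 [[433.2, -293.0, 37.9], [398.1, -293.0, 42.4]]
-300 [[435.0, -300.0, 34.1], [399.7, -300.0, 38.6]]
-330 [[443.1, -330.0, 17.8], [406.9, -330.0, 22.5]]
```

Emit:
send_rows:
  deltas:
    - [[0,0,0],[0,0,0]]
    - [[0,0,0],[0,0,0]]
    - [[0,0,0],[0,0,0]]
  grip: 0

```text
time_s: 6.0
ee_pos: [418.0, -314.7, 17.7]
ee_rot: [180.0, 0.0, -180.0]
force: [-0.8, 0.2, 0.7]
gripper_width: 43.5
gripper_force: 0.0
```

Emit:
send_rows:
  deltas:
    - [[0,0,0],[0,0,0]]
    - [[0,0,0],[0,0,0]]
    - [[0,0,0],[0,0,0]]
    - [[0,0,0],[0,0,0]]

```text
time_s: 6.4
ee_pos: [418.0, -314.7, 17.7]
ee_rot: [180.0, 0.0, -180.0]
force: [0.0, 0.5, 0.3]
gripper_width: 75.5
gripper_force: 0.0
```

```bash
python3 - <<'E'
from h import *
im=grab_frame("side").copy();s=state();print(s["gripper_width"],s["ee_pos"],s["qpos"])
im=cv2.resize(im[90:200,310:440],None,fx=5,fy=5,interpolation=cv2.INTER_CUBIC)
p=np.array(s["ee_pos"]);w=45
for q in([0,w,14],[0,-w,14],[16,w,14],[-16,w,14],[0,w,-50],[0,0,0]):
    u=(proj("side",[p+[-q[0],q[1],-q[2]]])[0]-[310,90]+.5)*5;cv2.circle(im,(int(u[0]),int(u[1])),4,(255,0,0),1)
cv2.imwrite("pics/g.png",im[:,:,::-1])
E
```

```text
79.03437762057303 [ 418.01878398 -314.75529768   17.75691612] [-3.82408675e+01  2.42489747e+01  1.10192309e+02  6.11879337e-03
  4.55574006e+01 -1.28256778e+02]
```

View pics/g.png

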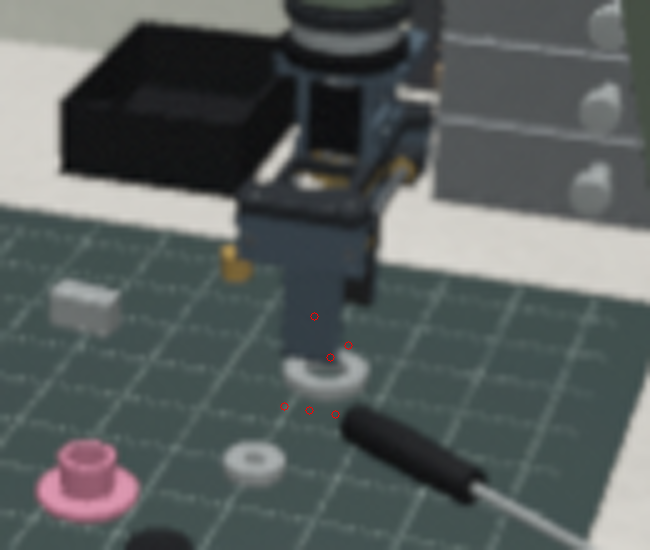

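The projected fingertip should appear at crop (310,410), but it is seen at (313,357). The fingers are really about 35 mm higher than the reported pose implies. I'll descend slowly and watch the force.

Emit:
send_rows:
  deltas:
    - [[0,0,0.02],[0,0,0]]
    - [[0,0,0.01],[0,0,0]]
    - [[0,0,0],[0,0,0]]
    - [[0,0,0],[0,0,0]]

```text
time_s: 6.85
ee_pos: [417.8, -314.6, 2.3]
ee_rot: [180.0, -0.0, -180.0]
force: [-0.1, 0.7, -0.8]
gripper_width: 91.2
gripper_force: 0.0
```

```bash
python3 - <<'E'
from h import *
im=grab_frame("side").copy();s=state();print(s["gripper_width"],s["ee_pos"],s["force"])
im=cv2.resize(im[120:190,340:420],None,fx=8,fy=8,interpolation=cv2.INTER_CUBIC)
cv2.imwrite("pics/g2.png",im[:,:,::-1])
p=np.array(s["ee_pos"]);print([(proj("side",[p+[0,45,-14+k]])[0]-[340,120]+.5)*8 for k in(0,20,40)])
E
```

```text
91.13670453866362 [ 418.00856695 -314.74373567    2.60636969] [ 0.03432371 -0.12385867  0.28330257]
[array([253.61505501, 451.38406176]), array([255.97439917, 405.70727779]), array([258.36271027, 359.31575412])]
```

View pics/g2.png

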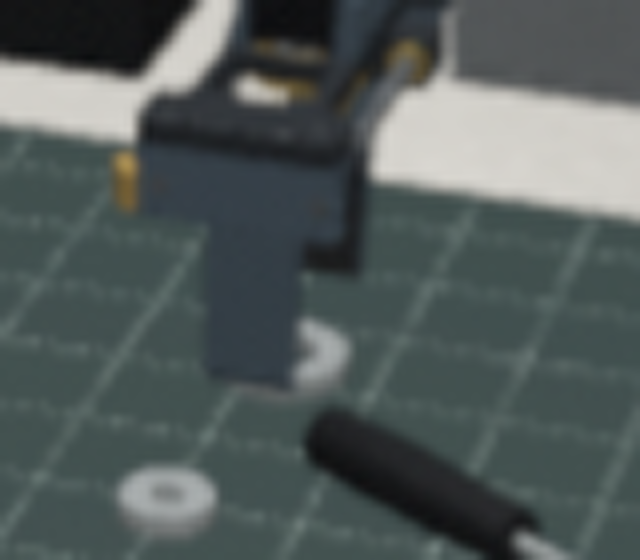

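Emit:
send_rows:
  deltas:
    - [[0,0,0.02],[0,0,0]]
    - [[0,0,0.008],[0,0,0]]
    - [[0,0,0],[0,0,0]]

```text
time_s: 7.2
ee_pos: [417.4, -314.3, -12.2]
ee_rot: [179.9, -0.1, -180.0]
force: [-0.6, -0.6, 0.3]
gripper_width: 91.5
gripper_force: 0.0
```

Emit:
send_rows:
  deltas:
    - [[0,0,0.006],[0,0,0]]
    - [[0,0,0],[0,0,0]]

```text
time_s: 7.4
ee_pos: [417.9, -314.6, -14.6]
ee_rot: [180.0, -0.0, -180.0]
force: [0.5, 1.0, -0.1]
gripper_width: 91.1
gripper_force: 0.0
```

Emit:
send_rows:
  deltas:
    - [[0,0,0.004],[0,0,0]]
    - [[0,0,0],[0,0,0]]

```text
time_s: 7.6
ee_pos: [418.2, -314.9, -16.2]
ee_rot: [-180.0, 0.0, -180.0]
force: [1.0, -1.3, 0.4]
gripper_width: 91.3
gripper_force: 0.0
```

Now close; the width will show whether the ring is caught.

Emit:
send_rows:
  deltas:
    - [[0,0,0],[0,0,0]]
    - [[0,0,0],[0,0,0]]
    - [[0,0,0],[0,0,0]]
    - [[0,0,0],[0,0,0]]
    - [[0,0,0],[0,0,0]]
    - [[0,0,0],[0,0,0]]
    - [[0,0,0],[0,0,0]]
    - [[0,0,0],[0,0,0]]
  grip: 0.6
  grip_force: 20

```text
time_s: 8.4
ee_pos: [418.1, -314.8, -16.2]
ee_rot: [-180.0, 0.0, -180.0]
force: [0.8, -0.1, 1.5]
gripper_width: 50.8
gripper_force: 20.3
```

Emit:
send_rows:
  deltas:
    - [[0,0,-0.06],[0,0,0]]
    - [[0,0,-0.08],[0,0,0]]
    - [[0,0,-0.08],[0,0,0]]
    - [[-0.05,0.055,0],[0,0,0]]
    - [[-0.05,0.055,0],[0,0,0]]
    - [[-0.05,0.055,0],[0,0,0]]
    - [[-0.05,0.055,0],[0,0,0]]
    - [[-0.05,0.055,0],[0,0,0]]
    - [[-0.05,0.055,0],[0,0,0]]
    - [[0,0,0],[0,0,0]]

```text
time_s: 9.4
ee_pos: [570.5, -146.5, 93.2]
ee_rot: [179.9, 0.1, -179.8]
force: [-0.1, -0.1, 0.1]
gripper_width: 50.8
gripper_force: 20.0
```

Emit:
send_rows:
  deltas:
    - [[-0.05,0.055,0],[0,0,0]]
    - [[-0.05,0.055,0],[0,0,0]]
    - [[-0.05,0.052,0],[0,0,0]]
    - [[0,0,0],[0,0,0]]
    - [[0,0,0],[0,0,0]]

```text
time_s: 9.9
ee_pos: [642.1, -68.9, 92.9]
ee_rot: [-180.0, -0.1, -179.9]
force: [-0.1, -0.4, -0.9]
gripper_width: 50.1
gripper_force: 20.0
```

```bash
cat >> h.py <<'E'
def overlay(fn,n,objs,ctr,hw,f,im=None):
    im=grab_frame(n) if im is None else im
    x,y=int(ctr[0]),int(ctr[1]);o=np.array([x-hw[0],y-hw[1]]);o=np.maximum(o,0)
    c=cv2.resize(im[o[1]:y+hw[1],o[0]:x+hw[0]],None,fx=f,fy=f,interpolation=cv2.INTER_CUBIC)
    for P,col in objs:
        u=((proj(n,P)-o+.5)*f*16).astype(np.int32);cv2.polylines(c,[u.reshape(-1,1,2)],True,col,1,cv2.LINE_AA,4)
    return c
def circ(d,c):return np.c_[d/2*np.cos(A)+c[0],d/2*np.sin(A)+c[1],np.full(72,c[2])]
E
python3 - <<'E'
from h import *
s=state();p=np.array(s["ee_pos"]);print(p)
r=p+[0,0,16.2];post=(643.3,-66.6)
ob=[(circ(52,r),(255,0,0)),(circ(52,r+[0,0,10]),(255,0,0)),(circ(16,(*post,12)),(255,255,0)),(circ(12,(*post,38)),(255,255,0))]
sq=np.array([[i,j,0] for i,j in((-48,-48),(48,-48),(48,48),(-48,48))],float);c,q=np.cos(.041),np.sin(.041)
ob.append((sq@np.array([[c,q,0],[-q,c,0],[0,0,1]])+[*post,12],(255,255,0)))
a=overlay(0,"side",ob,proj("side",[r])[0]+[0,15],(50,50),4);b=overlay(0,"top",ob,proj("top",[r])[0],(50,50),4)
cv2.imwrite("pics/p1.png",np.hstack([a,b])[:,:,::-1])
E
```

```text
[642.07950395 -68.85032857  92.94408164]
```

View pics/p1.png

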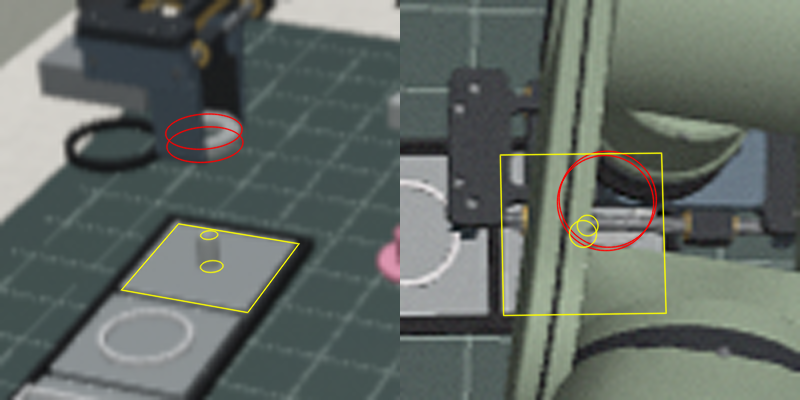

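Side view: the held ring's right edge, at crop x≈243, matches the prediction. The post shows at about (200,250) against my predicted 210, so I'll pin the post down numerically before lowering.

```bash
python3 - <<'E'
from h import *
for n,c in(("side",(275,187)),("top",(362,146))):
    g=cv2.cvtColor(cv2.imread(f"pics/{n}0.png"),cv2.COLOR_BGR2GRAY);x,y=c
    print(n,"cols",x-8,"rows",y-12);print(g[y-12:y+9,x-8:x+9])
    print(proj(n,[[643.3,-66.6,12],[643.3,-66.6,38]]))
    # insert quad corners
    m=(g>95).astype(np.uint8);k,l,st,ce=cv2.connectedComponentsWithStats(m,connectivity=4)
    i=l[y+6,x+6];mm=(l==i).astype(np.uint8);print("area",mm.sum(),st[i])
    ct=max(cv2.findContours(mm,cv2.RETR_EXTERNAL,cv2.CHAIN_APPROX_NONE)[0],key=cv2.contourArea)
    a=cv2.approxPolyDP(cv2.convexHull(ct),3,True).reshape(-1,2);print(a.tolist(),np.round(plane(n,a,12)[:,:2],1).tolist())
E
```

```text
side cols 267 rows 175
[[ 84  84  82  86  90  89 101  86  90  87  92  88  82  80  80  79  78]
 [ 62  69  71  74  82  82  89  81  90 102  93 104  95  94  92  82  81]
 [ 56  52  50  50  56  60  63  67  74  85  82  90  85  88  96  93  94]
 [117  83  67  57  56  52  50  49  50  51  56  60  62  69  78  80  84]
 [144 134 131 130 125 112 106  86  73  58  56  52  51  50  50  51  56]
 [149 147 147 147 146 143 151 152 147 131 127 111 104  82  68  57  55]
 [149 149 149 149 148 147 155 165 157 143 144 141 139 134 132 129 126]
 [149 149 149 149 145 134 140 148 142 133 137 147 148 147 148 147 146]
 [149 149 149 148 143 123 127 132 129 124 128 147 149 149 149 149 149]
 [149 149 149 148 143 119 122 125 124 121 125 146 149 149 150 150 149]
 [149 149 149 148 144 121 120 123 122 118 120 146 149 150 150 149 150]
 [149 149 149 149 143 123 119 121 121 117 117 146 149 150 150 150 150]
 [149 149 149 149 144 126 118 120 121 116 117 146 150 150 149 149 149]
 [149 149 149 149 145 128 117 119 120 116 118 146 150 149 150 149 150]
 [149 149 149 149 146 133 120 121 121 121 129 147 150 150 149 149 150]
 [150 149 15
[... 1652 characters left out ...]
 171 168 130  86  89  92  97 101 139 171 170 171 170 169 171]
 [169 168 173 171 159 113  81  86  88 131 171 173 169 171 173 169 171]
 [169 166 170 170 169 172 166 147 154 176 173 173 174 169 171 170 170]
 [166 171 170 171 169 174 173 172 171 170 171 172 170 169 169 172 171]
 [168 169 170 171 167 173 170 174 173 169 168 172 171 171 170 167 171]
 [171 171 167 170 171 172 169 170 170 172 169 170 170 170 170 171 169]
 [165 168 175 169 170 171 171 169 170 169 172 172 169 170 169 172 173]]
[[361.1463844  146.85402169]
 [362.29555439 144.77250201]]
area 1628 [ 340  127   42   41 1628]
[[380, 127], [381, 166], [342, 167], [340, 128]] [[692.4, -110.7], [598.9, -114.3], [594.0, -22.3], [687.2, -15.6]]
```

Post confirmed in both pictures: top (362.2,144.7) and side (274.7,181–189) match the prediction within 1 px. I'll move differentially to (643.4,−68.7) and lower.

Emit:
send_rows:
  deltas:
    - [[-0.0026,0,0.03],[0,0,0]]
    - [[0,0,0.05],[0,0,0]]
    - [[0,0,0.05],[0,0,0]]
    - [[0,0,0.03],[0,0,0]]
    - [[0,0,0],[0,0,0]]

```text
time_s: 10.5
ee_pos: [641.1, -69.3, 10.3]
ee_rot: [180.0, -0.4, 179.9]
force: [0.4, 0.6, -0.4]
gripper_width: 50.3
gripper_force: 20.0
```

Emit:
send_rows:
  deltas:
    - [[0,0,0.012],[0,0,0]]
    - [[0,0,0.008],[0,0,0]]
    - [[0,0,0],[0,0,0]]

```text
time_s: 10.8
ee_pos: [644.2, -68.9, 3.8]
ee_rot: [180.0, 0.0, 180.0]
force: [-0.7, 0.2, -1.7]
gripper_width: 50.3
gripper_force: 20.0
```

Emit:
send_rows:
  deltas:
    - [[0,0,0],[0,0,0]]
    - [[0,0,0.004],[0,0,0]]
    - [[0,0,0],[0,0,0]]
    - [[0,0,0],[0,0,0]]

```text
time_s: 11.2
ee_pos: [644.3, -68.7, 1.9]
ee_rot: [180.0, 0.0, -180.0]
force: [-0.9, 0.4, -0.9]
gripper_width: 50.2
gripper_force: 20.0
```

Emit:
send_rows:
  deltas:
    - [[0,0,0.004],[0,0,0]]
    - [[0,0,0],[0,0,0]]
    - [[0,0,0],[0,0,0]]

```text
time_s: 11.5
ee_pos: [644.2, -68.7, -0.3]
ee_rot: [180.0, -0.0, -180.0]
force: [0.5, -1.1, -1.5]
gripper_width: 50.2
gripper_force: 20.0
```

Emit:
send_rows:
  deltas:
    - [[0,0,0.004],[0,0,0]]
    - [[0,0,0],[0,0,0]]
    - [[0,0,0],[0,0,0]]

```text
time_s: 11.8
ee_pos: [644.2, -68.7, -2.4]
ee_rot: [180.0, -0.0, -180.0]
force: [-0.2, 0.1, -1.5]
gripper_width: 50.4
gripper_force: 20.0
```

Emit:
send_rows:
  deltas:
    - [[0,0,0.003],[0,0,0]]
    - [[0,0,0],[0,0,0]]
    - [[0,0,0],[0,0,0]]

```text
time_s: 12.1
ee_pos: [644.2, -68.7, -3.8]
ee_rot: [180.0, -0.0, -180.0]
force: [-0.7, -0.4, -0.7]
gripper_width: 50.6
gripper_force: 20.0
```

Emit:
send_rows:
  deltas:
    - [[0,0,0.002],[0,0,0]]
    - [[0,0,0],[0,0,0]]
    - [[0,0,0],[0,0,0]]

```text
time_s: 12.4
ee_pos: [644.4, -68.7, -4.2]
ee_rot: [180.0, 0.0, -180.0]
force: [-1.4, -0.0, 4.8]
gripper_width: 50.3
gripper_force: 21.6
```

Emit:
send_rows:
  deltas:
    - [[0,0,0.003],[0,0,0]]
    - [[0,0,0],[0,0,0]]
    - [[0,0,0],[0,0,0]]

```text
time_s: 12.7
ee_pos: [644.4, -68.7, -4.2]
ee_rot: [-180.0, 0.1, -180.0]
force: [-3.2, 0.8, 11.5]
gripper_width: 50.1
gripper_force: 24.5
```

Contact at exactly the expected height (−4.2): the ring is on the floor. Release and lift.

Emit:
send_rows:
  deltas:
    - [[0,0,-0.003],[0,0,0]]
    - [[0,0,0],[0,0,0]]
    - [[0,0,0],[0,0,0]]
    - [[0,0,0],[0,0,0]]
    - [[0,0,0],[0,0,0]]
    - [[0,0,-0.02],[0,0,0]]
    - [[0,0,-0.06],[0,0,0]]
    - [[0,0,-0.08],[0,0,0]]
    - [[0,0,-0.08],[0,0,0]]
    - [[0,0,0],[0,0,0]]
  grip: 0.2

```text
time_s: 13.7
ee_pos: [648.1, -68.8, 121.8]
ee_rot: [-179.9, 0.7, -180.0]
force: [0.8, -0.1, 1.3]
gripper_width: 72.7
gripper_force: 0.0
```

```bash
python3 - <<'E'
from h import *
ims={n:cv2.imread(f"pics/{n}0.png")[:,:,::-1] for n in("top","side")}
for nm,t,s,p,yaw in(("cover",(300,234),(326,232),(435,72),0),("thimble",(250,229),(305,257),(445,187),0),("slide",(189,233),(283,304),(432,332),1)):
  for thr in (15,22,35):
    fit(nm,ims,{"top":t},[*p,1e-6,.19 if yaw else .01],yaw,False,thr)
  fit(nm,ims,{"side":s},[*p,1e-6,.19 if yaw else .01],yaw,False,15)
E
```

```text
cover [4.3507e+02 7.2550e+01 0.0000e+00 1.0000e-02] res [-0. -0.  0.  0.] areas obs/model {'top': (437, 488)}
cover [4.3509e+02 7.2350e+01 0.0000e+00 1.0000e-02] res [ 0. -0.  0.  0.] areas obs/model {'top': (428, 488)}
cover [4.3541e+02 7.2210e+01 0.0000e+00 1.0000e-02] res [-0. -0.  0.  0.] areas obs/model {'top': (412, 487)}
cover [4.3773e+02 6.8650e+01 0.0000e+00 1.0000e-02] res [-0. -0.  0.  0.] areas obs/model {'side': (389, 352)}
thimble [4.4425e+02 1.8848e+02 0.0000e+00 1.0000e-02] res [-0.  0.  0.  0.] areas obs/model {'top': (174, 191)}
thimble [4.4428e+02 1.8828e+02 0.0000e+00 1.0000e-02] res [0. 0. 0. 0.] areas obs/model {'top': (172, 191)}
thimble [4.4382e+02 1.8768e+02 0.0000e+00 1.0000e-02] res [-0.  0.  0.  0.] areas obs/model {'top': (161, 191)}
thimble [4.5086e+02 1.7485e+02 0.0000e+00 1.0000e-02] res [-0.  0.  0.  0.] areas obs/model {'side': (190, 258)}
slide [4.3107e+02 3.3336e+02 0.0000e+00 1.7000e-01] res [-0.  0.  0.  0.] areas obs/model {'top': (351, 333)}
slide [4.3092e+02 3.3357e+02 0.0000e+00 1.9000e-01] res [-0.  0.  0.  0.] areas obs/model {'top': (333, 333)}
slide [4.3054e+02 3.3403e+02 0.0000e+00 1.8000e-01] res [ 0. -0.  0.  0.] areas obs/model {'top': (293, 333)}
slide [4.3433e+02 3.2951e+02 0.0000e+00 2.3000e-01] res [-0. -0. -0.  0.] areas obs/model {'side': (505, 479)}
```

Emit:
send_rows:
  deltas:
    - [[0.061,0.0397,0],[0,0,0]]
    - [[0.061,0.0397,0],[0,0,0]]
    - [[0.061,0.0397,0],[0,0,0]]
    - [[0.061,0.0397,0],[0,0,0]]
    - [[0.061,0.0397,0],[0,0,0]]
    - [[0.061,0.0397,0],[0,0,0]]
    - [[0.06,0.0397,0],[0,0,0]]
    - [[0,0,0],[0,0,0]]
    - [[0,0,0],[0,0,0]]
  grip: 0.2

```text
time_s: 14.6
ee_pos: [430.9, 70.6, 115.1]
ee_rot: [180.0, 0.0, -179.9]
force: [-0.1, 0.1, -0.2]
gripper_width: 72.9
gripper_force: 0.0
```

Emit:
send_rows:
  deltas:
    - [[0,0,0.05],[0,0,0]]
    - [[0,0,0.06],[0,0,0]]
    - [[0,0,0.06],[0,0,0]]
    - [[0,0,0.04],[0,0,0]]
    - [[0,0,0],[0,0,0]]
    - [[0,0,0],[0,0,0]]

```text
time_s: 15.2
ee_pos: [432.2, 69.9, 10.2]
ee_rot: [180.0, -0.0, 180.0]
force: [0.6, -0.6, 0.0]
gripper_width: 72.9
gripper_force: 0.0
```

Emit:
send_rows:
  deltas:
    - [[-0.006,0,0.01],[0,0,0]]
    - [[0,0,0.014],[0,0,0]]
    - [[0,0,0],[0,0,0]]

```text
time_s: 15.5
ee_pos: [434.2, 70.1, -1.9]
ee_rot: [180.0, -0.0, -180.0]
force: [-0.9, 0.3, -0.6]
gripper_width: 73.1
gripper_force: 0.0
```

Emit:
send_rows:
  deltas:
    - [[0,0,0.007],[0,0,0]]
    - [[0,0,0.004],[0,0,0]]
    - [[0,0,0],[0,0,0]]

```text
time_s: 15.8
ee_pos: [434.0, 70.2, -7.4]
ee_rot: [180.0, -0.0, -180.0]
force: [-0.4, -0.1, 0.0]
gripper_width: 73.0
gripper_force: 0.0
```

```bash
python3 - <<'E'
from h import *
s=state();p=np.array(s["ee_pos"]);print(p,s["force"]);im=grab_frame("side")
a=overlay(0,"side",[(circ(58,(435.2,72.4,6)),(255,0,0)),(circ(32,(435.2,72.4,28)),(255,0,0))],proj("side",[p])[0],(30,40),6,im)
b=overlay(0,"side",[(circ(52,(643.3,-66.6,22)),(255,0,0))],(275,187),(30,40),6,im)
cv2.imwrite("pics/c1.png",np.hstack([a,b])[:,:,::-1])
E
```

```text
[433.97826016  70.21211541  -7.39698788] [-0.41920996 -0.09155108  0.04727238]
```

View pics/c1.png

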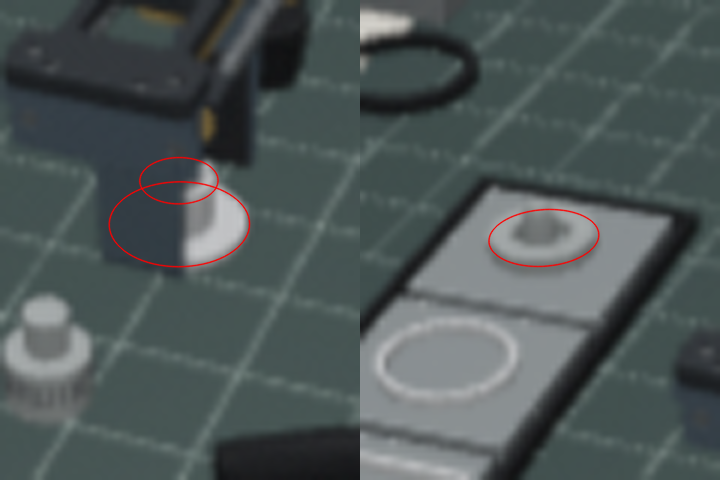

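The wide ring lies flat around the post (crop (546,237), matching the red outline within 0.5 px). The fingers straddle the cover's hub clear of the flange. Close.

Emit:
send_rows:
  deltas:
    - [[0,0,0.002],[0,0,0]]
    - [[0,0,0],[0,0,0]]
    - [[0,0,0],[0,0,0]]
    - [[0,0,0],[0,0,0]]
    - [[0,0,0],[0,0,0]]
    - [[0,0,0],[0,0,0]]
    - [[0,0,0],[0,0,0]]
  grip: 0.85
  grip_force: 20

```text
time_s: 16.55
ee_pos: [434.3, 70.3, -8.2]
ee_rot: [180.0, 0.0, -180.0]
force: [0.3, -0.4, 0.8]
gripper_width: 32.2
gripper_force: 20.0
```

Emit:
send_rows:
  deltas:
    - [[0,0,-0.04],[0,0,0]]
    - [[0,0,-0.08],[0,0,0]]
    - [[0,0,-0.08],[0,0,0]]
    - [[-0.0594,-0.0397,0],[0,0,0]]
    - [[-0.0594,-0.0397,0],[0,0,0]]
    - [[-0.0594,-0.0397,0],[0,0,0]]
    - [[-0.0594,-0.0397,0],[0,0,0]]
    - [[-0.0594,-0.0397,0],[0,0,0]]
    - [[-0.0594,-0.0397,0],[0,0,0]]
    - [[-0.0594,-0.0397,0],[0,0,0]]

```text
time_s: 17.55
ee_pos: [642.9, -69.7, 91.2]
ee_rot: [180.0, -0.1, 180.0]
force: [0.6, 0.7, -0.1]
gripper_width: 31.7
gripper_force: 20.0
```

Emit:
send_rows:
  deltas:
    - [[0,0,0],[0,0,0]]
    - [[0,0,0],[0,0,0]]

```text
time_s: 17.75
ee_pos: [641.5, -68.9, 90.7]
ee_rot: [180.0, -0.1, 180.0]
force: [-0.3, -0.0, -0.4]
gripper_width: 32.0
gripper_force: 20.0
```

Emit:
send_rows:
  deltas:
    - [[-0.003,0,0.03],[0,0,0]]
    - [[0,0,0.04],[0,0,0]]
    - [[0,0,0.034],[0,0,0]]
    - [[0,0,0],[0,0,0]]
    - [[0,0,0],[0,0,0]]

```text
time_s: 18.25
ee_pos: [642.7, -68.0, 39.4]
ee_rot: [180.0, -0.1, -179.9]
force: [0.1, -0.4, 0.3]
gripper_width: 32.0
gripper_force: 20.0
```

Emit:
send_rows:
  deltas:
    - [[0,0,0.008],[0,0,0]]
    - [[0,0,0.008],[0,0,0]]
    - [[0,0,0],[0,0,0]]
    - [[0,0,0],[0,0,0]]

```text
time_s: 18.65
ee_pos: [643.7, -68.7, 32.0]
ee_rot: [180.0, 0.0, -180.0]
force: [0.8, -0.7, -0.2]
gripper_width: 32.4
gripper_force: 20.0
```

Emit:
send_rows:
  deltas:
    - [[0,0,0.008],[0,0,0]]
    - [[0,0,0.004],[0,0,0]]
    - [[0,0,0],[0,0,0]]

```text
time_s: 18.95
ee_pos: [643.3, -68.7, 25.3]
ee_rot: [180.0, -0.1, -180.0]
force: [0.0, -0.1, -0.3]
gripper_width: 31.8
gripper_force: 20.0
```

Emit:
send_rows:
  deltas:
    - [[0,0,0.008],[0,0,0]]
    - [[0,0,0.006],[0,0,0]]
    - [[0,0,0],[0,0,0]]

```text
time_s: 19.25
ee_pos: [643.2, -68.6, 18.1]
ee_rot: [180.0, -0.1, -180.0]
force: [0.1, -0.2, -0.8]
gripper_width: 32.2
gripper_force: 20.0
```

Emit:
send_rows:
  deltas:
    - [[0,0,0.004],[0,0,0]]
    - [[0,0,0],[0,0,0]]
    - [[0,0,0],[0,0,0]]

```text
time_s: 19.55
ee_pos: [643.7, -68.7, 16.8]
ee_rot: [180.0, 0.0, -180.0]
force: [-0.0, -0.5, -1.3]
gripper_width: 32.1
gripper_force: 20.0
```

Over the post with no contact. The expected seat is at 13.8.

Emit:
send_rows:
  deltas:
    - [[0,0,0.004],[0,0,0]]
    - [[0,0,0],[0,0,0]]
    - [[0,0,0],[0,0,0]]

```text
time_s: 19.85
ee_pos: [643.6, -68.7, 14.7]
ee_rot: [180.0, -0.0, -180.0]
force: [0.4, 0.8, -1.0]
gripper_width: 32.1
gripper_force: 20.0
```

Emit:
send_rows:
  deltas:
    - [[0,0,0.003],[0,0,0]]
    - [[0,0,0],[0,0,0]]
    - [[0,0,0],[0,0,0]]

```text
time_s: 20.15
ee_pos: [643.9, -68.7, 13.8]
ee_rot: [-180.0, 0.0, -180.0]
force: [-0.6, -0.0, 3.3]
gripper_width: 31.8
gripper_force: 20.0
```

Seated at the expected height. Release and lift.

Emit:
send_rows:
  deltas:
    - [[0,0,0],[0,0,0]]
    - [[0,0,0],[0,0,0]]
    - [[0,0,0],[0,0,0]]
    - [[0,0,0],[0,0,0]]
    - [[0,0,0],[0,0,0]]
    - [[0,0,-0.02],[0,0,0]]
    - [[0,0,-0.06],[0,0,0]]
    - [[0,0,-0.08],[0,0,0]]
    - [[0,0,-0.04],[0,0,0]]
    - [[0,0,0],[0,0,0]]
  grip: 0.35

```text
time_s: 21.15
ee_pos: [646.2, -69.0, 118.0]
ee_rot: [-179.9, 0.5, -180.0]
force: [1.3, -1.0, -0.3]
gripper_width: 59.3
gripper_force: 0.0
```

Emit:
send_rows:
  deltas:
    - [[0.0505,0.0638,0],[0,0,0]]
    - [[0.0505,0.0638,0],[0,0,0]]
    - [[0.0505,0.0638,0],[0,0,0]]
    - [[0.0505,0.0638,0],[0,0,0]]
    - [[0.0505,0.0638,0],[0,0,0]]
    - [[0.0505,0.0638,0],[0,0,0]]
    - [[0.0505,0.0638,0],[0,0,0]]
    - [[0.0505,0.0638,0],[0,0,0]]
    - [[0,0,0],[0,0,0]]
    - [[0,0,0],[0,0,0]]

```text
time_s: 22.15
ee_pos: [440.9, 186.7, 112.9]
ee_rot: [-180.0, -0.0, -179.9]
force: [-0.5, -0.7, 0.2]
gripper_width: 59.4
gripper_force: 0.0
```

Emit:
send_rows:
  deltas:
    - [[0,0,0.03],[0,0,0]]
    - [[0,0,0.05],[0,0,0]]
    - [[0,0,0.04],[0,0,0]]
    - [[0,0,0],[0,0,0]]
    - [[0,0,0],[0,0,0]]

```text
time_s: 22.65
ee_pos: [442.3, 185.7, 53.2]
ee_rot: [-180.0, -0.0, 179.9]
force: [0.4, -0.2, 0.5]
gripper_width: 59.3
gripper_force: 0.0
```

```bash
python3 - <<'E'
from h import *
s=state();p=np.array(s["ee_pos"]);print(p,s["force"]);im=grab_frame("side")
a=overlay(0,"side",[(circ(34,(444.2,188.3,24)),(255,0,0)),(circ(18,(444.2,188.3,42)),(255,0,0))],proj("side",[p])[0]+[0,-5],(30,40),6,im)
b=overlay(0,"side",[(circ(58,(643.3,-66.6,28)),(255,0,0)),(circ(32,(643.3,-66.6,50)),(255,0,0))],(275,187),(30,40),6,im)
cv2.imwrite("pics/c2.png",np.hstack([a,b])[:,:,::-1])
E
```

```text
[442.28225065 185.67874794  53.21289396] [ 0.41224994 -0.18750332  0.46000435]
```

View pics/c2.png

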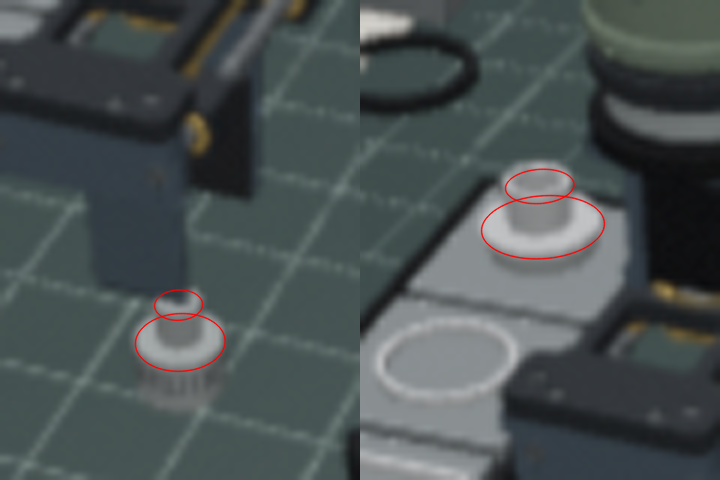

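The cover sits flat on the ring over the post (crop (540,205)). The thimble at crop (180,345) matches its estimate. Descend and grasp it.

Emit:
send_rows:
  deltas:
    - [[-0.004,0.001,0.03],[0,0,0]]
    - [[0,0,0.04],[0,0,0]]
    - [[0,0,0.03],[0,0,0]]
    - [[0,0,0.014],[0,0,0]]
    - [[0,0,0.01],[0,0,0]]
    - [[0,0,0],[0,0,0]]
    - [[0,0,0],[0,0,0]]

```text
time_s: 23.4
ee_pos: [444.2, 187.2, -8.0]
ee_rot: [180.0, 0.1, -180.0]
force: [-0.2, 0.5, 0.4]
gripper_width: 59.1
gripper_force: 0.0
```

Emit:
send_rows:
  deltas:
    - [[0,0,0],[0,0,0]]
    - [[0,0,0],[0,0,0]]
    - [[0,0,0],[0,0,0]]
    - [[0,0,0],[0,0,0]]
    - [[0,0,0],[0,0,0]]
    - [[0,0,0],[0,0,0]]
  grip: 0.85

```text
time_s: 24.0
ee_pos: [443.7, 187.1, -8.5]
ee_rot: [180.0, 0.0, -180.0]
force: [-0.5, 0.2, 2.3]
gripper_width: 33.5
gripper_force: 20.0
```

Emit:
send_rows:
  deltas:
    - [[0,0,-0.04],[0,0,0]]
    - [[0,0,-0.08],[0,0,0]]
    - [[0,0,-0.08],[0,0,0]]
    - [[-0.0557,-0.0433,0],[0,0,0]]
    - [[-0.0557,-0.0433,0],[0,0,0]]
    - [[-0.0557,-0.0433,0],[0,0,0]]
    - [[-0.0557,-0.0433,0],[0,0,0]]
    - [[-0.0557,-0.0433,0],[0,0,0]]
    - [[-0.0557,-0.0433,0],[0,0,0]]
    - [[-0.0557,-0.0433,0],[0,0,0]]

```text
time_s: 25.0
ee_pos: [639.0, 34.3, 90.4]
ee_rot: [180.0, -0.1, -180.0]
force: [0.9, 0.7, -2.2]
gripper_width: 33.5
gripper_force: 20.0
```

Emit:
send_rows:
  deltas:
    - [[0,0,0.04],[0,0,0]]
    - [[0,0,0.05],[0,0,0]]
    - [[0,0,0.05],[0,0,0]]
    - [[0,0,0],[0,0,0]]
    - [[0,0,0],[0,0,0]]

```text
time_s: 25.5
ee_pos: [638.3, 35.4, 20.9]
ee_rot: [-180.0, -0.1, -180.0]
force: [-0.2, -0.7, -1.0]
gripper_width: 32.9
gripper_force: 20.0
```

Emit:
send_rows:
  deltas:
    - [[0,0,0.016],[0,0,0]]
    - [[0,0,0.012],[0,0,0]]
    - [[0,0,0],[0,0,0]]
    - [[0,0,0],[0,0,0]]

```text
time_s: 25.9
ee_pos: [638.7, 35.5, 7.5]
ee_rot: [180.0, 0.0, -180.0]
force: [-0.5, -0.3, -2.1]
gripper_width: 33.5
gripper_force: 20.0
```

Emit:
send_rows:
  deltas:
    - [[0,0,0.004],[0,0,0]]
    - [[0,0,0],[0,0,0]]
    - [[0,0,0.003],[0,0,0]]
    - [[0,0,0],[0,0,0]]
    - [[0,0,0],[0,0,0]]

```text
time_s: 26.4
ee_pos: [638.5, 35.4, 3.7]
ee_rot: [180.0, -0.0, -180.0]
force: [-0.8, 0.2, -2.6]
gripper_width: 33.8
gripper_force: 20.0
```

Emit:
send_rows:
  deltas:
    - [[0,0,0.003],[0,0,0]]
    - [[0,0,0],[0,0,0]]
    - [[0,0,0],[0,0,0]]

```text
time_s: 26.7
ee_pos: [638.7, 35.5, 3.5]
ee_rot: [180.0, 0.0, -180.0]
force: [-2.2, -0.0, 4.9]
gripper_width: 33.4
gripper_force: 20.0
```

Contact at the expected height. Release and lift.

Emit:
send_rows:
  deltas:
    - [[0,0,0],[0,0,0]]
    - [[0,0,0],[0,0,0]]
    - [[0,0,0],[0,0,0]]
    - [[0,0,0],[0,0,0]]
    - [[0,0,-0.02],[0,0,0]]
    - [[0,0,-0.06],[0,0,0]]
    - [[0,0,-0.08],[0,0,0]]
    - [[0,0,-0.06],[0,0,0]]
    - [[0,0,0],[0,0,0]]
    - [[0,0,0],[0,0,0]]
  grip: 0.45

```text
time_s: 27.7
ee_pos: [638.9, 35.5, 113.5]
ee_rot: [180.0, 0.1, -180.0]
force: [-0.8, -0.2, -1.2]
gripper_width: 50.3
gripper_force: 0.0
```

Emit:
send_rows:
  deltas:
    - [[0.0462,0.0658,0],[0,0,0]]
    - [[0.0462,0.0658,0],[0,0,0]]
    - [[0.0462,0.0658,0],[0,0,0]]
    - [[0.0462,0.0658,0],[0,0,0]]
    - [[0.0462,0.0658,0],[0,0,0]]
    - [[0.0462,0.0658,0],[0,0,0]]
    - [[0.0462,0.0658,0],[0,0,0]]
    - [[0.0462,0.0658,0],[0,0,0]]
    - [[0.0462,0.0658,0],[0,0,0]]
    - [[0,0,0],[0,0,0]]

```text
time_s: 28.7
ee_pos: [427.1, 334.0, 110.9]
ee_rot: [-180.0, -0.2, -179.7]
force: [0.8, -0.8, 0.4]
gripper_width: 50.1
gripper_force: 0.0
```

Emit:
send_rows:
  deltas:
    - [[0,0,0.02],[0,0,-0.185]]
    - [[0,0,0.04],[0,0,-0.185]]
    - [[0,0,0.03],[0,0,0]]
    - [[0,0,0],[0,0,0]]
    - [[0,0,0],[0,0,0]]

```text
time_s: 29.2
ee_pos: [430.5, 330.7, 66.7]
ee_rot: [-179.9, -0.1, -169.4]
force: [0.2, -0.0, 0.2]
gripper_width: 50.0
gripper_force: 0.0
```

```bash
python3 - <<'E'
from h import *
s=state();p=np.array(s["ee_pos"]);print(p,s["ee_rot"]);im=grab_frame("side")
c,q=np.cos(.185),np.sin(.185);R=np.array([[c,q,0],[-q,c,0],[0,0,1]])
sq=lambda x,y,z:np.array([[-x,-y,z],[x,-y,z],[x,y,z],[-x,y,z]],float)@R+[431,333.4,0]
a=overlay(0,"side",[(sq(36,10,12),(255,0,0)),(sq(18,10,24),(255,0,0))],proj("side",[[431,333,40]])[0],(35,40),5,im)
b=overlay(0,"side",[(circ(34,(639,37.4,36)),(255,0,0)),(circ(18,(639,37.4,54)),(255,0,0))],(265,197),(35,40),5,im)
cv2.imwrite("pics/c3.png",np.hstack([a,b])[:,:,::-1])
E
```

```text
[430.53400573 330.73420593  66.68991726] [-1.79948506e+02 -9.02834713e-02 -1.69426152e+02]
```

View pics/c3.png

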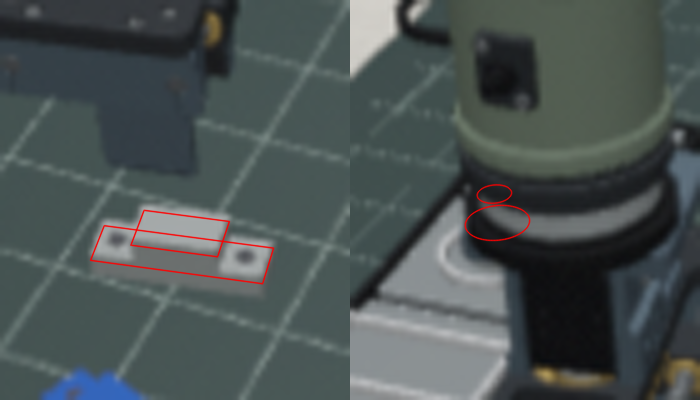

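The slide at crop (182,248) matches its estimate and lies squarely between the fingers. The well is hidden by the arm, so I'll check it later. Descend and grasp.

Emit:
send_rows:
  deltas:
    - [[0,0.0016,0.03],[0,0,0]]
    - [[0,0,0.05],[0,0,0]]
    - [[0,0,0.04],[0,0,0]]
    - [[0,0,0.02],[0,0,0]]
    - [[0,0,0.012],[0,0,0]]
    - [[0,0,0],[0,0,0]]
    - [[0,0,0],[0,0,0]]

```text
time_s: 29.95
ee_pos: [431.1, 332.7, -7.9]
ee_rot: [180.0, 0.1, -169.4]
force: [-0.1, 0.0, -0.3]
gripper_width: 50.2
gripper_force: 0.0
```

Emit:
send_rows:
  deltas:
    - [[0,0,0],[0,0,0]]
    - [[0,0,0],[0,0,0]]
    - [[0,0,0],[0,0,0]]
    - [[0,0,0],[0,0,0]]
    - [[0,0,0],[0,0,0]]
    - [[0,0,0],[0,0,0]]
    - [[0,0,0],[0,0,0]]
  grip: 0.95

```text
time_s: 30.65
ee_pos: [430.6, 332.3, -8.5]
ee_rot: [180.0, 0.0, -169.4]
force: [-0.3, -0.5, 2.8]
gripper_width: 19.7
gripper_force: 20.0
```

Emit:
send_rows:
  deltas:
    - [[0,0,-0.04],[0,0,0]]
    - [[0,0,-0.08],[0,0,0.144]]
    - [[0,0,-0.08],[0,0,0.144]]
    - [[-0.0559,-0.0575,0],[0,0,0]]
    - [[-0.0559,-0.0575,0],[0,0,0]]
    - [[-0.0559,-0.0575,0],[0,0,0]]
    - [[-0.0559,-0.0575,0],[0,0,0]]
    - [[-0.0559,-0.0575,0],[0,0,0]]
    - [[-0.0559,-0.0575,0],[0,0,0]]
    - [[-0.0559,-0.0575,0],[0,0,0]]

```text
time_s: 31.65
ee_pos: [634.7, 137.9, 90.4]
ee_rot: [180.0, -0.1, -177.6]
force: [-0.5, 0.2, -1.4]
gripper_width: 19.9
gripper_force: 20.0
```

Emit:
send_rows:
  deltas:
    - [[0,0,0.03],[0,0,0]]
    - [[0,0,0.05],[0,0,0]]
    - [[0,0,0.04],[0,0,0]]
    - [[0,0,0],[0,0,0]]
    - [[0,0,0],[0,0,0]]

```text
time_s: 32.15
ee_pos: [634.0, 139.3, 30.9]
ee_rot: [-180.0, -0.1, -177.6]
force: [0.4, -0.1, -1.5]
gripper_width: 20.3
gripper_force: 20.0
```

Target z is 3.5.

Emit:
send_rows:
  deltas:
    - [[0,0,0.02],[0,0,0]]
    - [[0,0,0.02],[0,0,0]]
    - [[0,0,0.008],[0,0,0]]
    - [[0,0,0],[0,0,0]]
    - [[0,0,0],[0,0,0]]

```text
time_s: 32.65
ee_pos: [634.4, 139.3, 7.4]
ee_rot: [180.0, 0.0, -177.6]
force: [-0.1, 0.2, -1.4]
gripper_width: 19.7
gripper_force: 20.0
```

Emit:
send_rows:
  deltas:
    - [[0,0,0.005],[0,0,0]]
    - [[0,0,0],[0,0,0]]
    - [[0,0,0.003],[0,0,0]]
    - [[0,0,0],[0,0,0]]
    - [[0,0,0],[0,0,0]]

```text
time_s: 33.15
ee_pos: [634.5, 139.3, 3.5]
ee_rot: [180.0, 0.0, -177.6]
force: [0.2, 0.3, 0.3]
gripper_width: 19.8
gripper_force: 20.0
```

Seated. Release, lift and back off toward the base to clear the view.

Emit:
send_rows:
  deltas:
    - [[0,0,0],[0,0,0]]
    - [[0,0,0],[0,0,0]]
    - [[0,0,0],[0,0,0]]
    - [[0,0,0],[0,0,0]]
    - [[0,0,-0.02],[0,0,0]]
    - [[0,0,-0.06],[0,0,0]]
    - [[0,0,-0.08],[0,0,0]]
    - [[0,0,-0.08],[0,0,0]]
    - [[0.03,0.07,0],[0,0,0]]
    - [[0.04,0.08,0],[0,0,0]]
  grip: 0.5

```text
time_s: 34.15
ee_pos: [597.8, 212.8, 126.1]
ee_rot: [179.9, 0.3, -177.8]
force: [0.0, 0.0, -0.1]
gripper_width: 45.7
gripper_force: 0.0
```

Emit:
send_rows:
  deltas:
    - [[0.04,0.08,0],[0,0,0]]
    - [[0.04,0.08,0],[0,0,0]]
    - [[0.04,0.08,0],[0,0,0]]
    - [[0.04,0.08,0],[0,0,0]]
    - [[0.04,0.08,0],[0,0,0]]
    - [[0,0,0],[0,0,0]]
    - [[0,0,0],[0,0,0]]

```text
time_s: 34.85
ee_pos: [487.6, 409.2, 123.9]
ee_rot: [-180.0, 0.0, -177.5]
force: [0.5, 0.4, 0.3]
gripper_width: 45.5
gripper_force: 0.0
```

```bash
python3 - <<'E'
from h import *
c,q=np.cos(.041),np.sin(.041);R=np.array([[c,q,0],[-q,c,0],[0,0,1]])
sq=lambda x,y,z:np.array([[-x,-y,z],[x,-y,z],[x,y,z],[-x,y,z]],float)@R+[634.8,141.4,0]
ob=[(sq(36,10,24),(255,0,0)),(circ(34,(639,37.4,36)),(255,0,0)),(circ(58,(643.3,-66.6,28)),(255,0,0))]
a=overlay(0,"side",ob,(258,207),(50,60),4);b=overlay(0,"top",ob,(316,147),(50,60),4)
b=overlay(0,"top",ob,(316,150),(85,50),4);b=cv2.copyMakeBorder(b,0,80,0,0,cv2.BORDER_CONSTANT)
cv2.imwrite("pics/f.png",cv2.resize(np.hstack([a,b]),None,fx=.74,fy=.74)[:,:,::-1])
E
```

```text
(no output)
```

View pics/f.png

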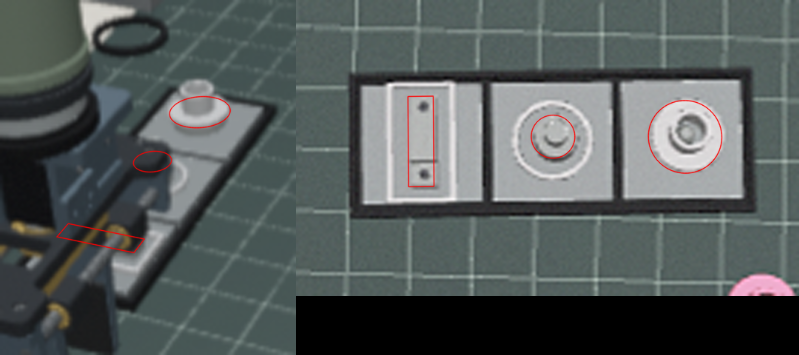

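The top view shows all three places filled on their marks: slide in the trough at (421,140), thimble upright in the well at (553,136), cover over the post at (685,135). The gripper is free in the air, so I'll hand in.

```bash
python3 -c "
from workcell import *
print(job_done())"
```

```text
the job is handed in; nothing more can be done
None
```

I handed the job in with the wide ring and then the cover over the post, the thimble upright in the well and the slide in the trough, all on their marks in the last top view; the three look-alikes were never touched, and the hand-in returned no verdict.

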